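Close up the olive-jar lane: click the shelf divider into its new notch

ROBOT

A 6-joint arm with a two-finger parallel gripper is mounted at the origin on the work surface. World frame = base frame: x ahead of the robot, y to its left, z up, the work surface at z = 0. Lengths are in mm, angles in rad, forces in N, time in s.
With the tool pointing down it reaches from about 375 to 825 mm from the base axis. Payload 5.5 kg.
Tool frame: the origin (TCP) lies on the centre line of the jaws, within the pads' length; the fingertips stand ahead of it and the grasp point (between the pads) is the TCP (bot.tip_extent is the z of the fingertips in the tool frame, in mm); z points along the fingers, x is the direction in which the jaws open and shut, and the axes are right-handed (so a half turn about z gives the same grasp; the last joint's range is limited). The gripper opens to 85 mm and grips with 20 to 120 N. Pads are 22 mm wide; open, the fingers measure 114 mm over their backs; the gripper's body (76 mm by 85 mm) begins 54 mm behind the grasp point. The pads swing forward as they close: fully open they stand 13 mm farther back than shut.
Start: joints at [-1.25, 0.314, -0.047, 1.21, 0, 1.571], TCP at [189.192, -569.387, 250.299] pointing down, gripper open.
Joint ranges: [-2.67, 2.67], [-0.69, 1.73], [-1.03, 1.25], [-2.08, 2.16], [-1.42, 1.45], [-3.14, 3.14]. Speed limits (rad/s): [2.39, 2.39, 3.01, 3.14, 3.14, 3.14].

INTERFACE

Orientations are given as [roll, pitch, yaw] about the fixed x, y, z axes, in that order (R = Rz(yaw) Ry(pitch) Rx(roll)).
In Python, from bench import bot gives the robot as it stands.
- The arm moves only by the tool send_rows, never from a script. Its argument "motion" is a list of rows, each a list of 3 entries, a list of its own where there are three numbers: the turn, a rotation vector about the tool's x, y, z in rad, then the shift along the tool's x, y, z in m, then the opening, from 0 (shut) to 1 (fully open). In form: [[[ax, ay, az], [tx, ty, tz], fingers], ...]. A call has 1 to 8 rows; each row is the pose to reach, as a shift and turn from the pose measured when the call began, along the tool's axes at that moment; what a row does not reach only later rows make up. A row lasts 1/12 s, in which the tool goes at most 41.7 mm and 7.16 degrees, less where a joint would pass 70% of its speed; a pose out of reach is approached as far as the arm can. A call with a gripper value outside its range is refused whole. The fingers move at their own pace and stop on an object; "squeeze" is the grip in N (left out, the last holds). Time passes only in rows, so rows that repeat a pose let the fingers close. It gives the time, the measured TCP pose, the force and the opening at its end, in the units of the state.
- bot.observe(): the state, without advancing time (a new reading comes with each control period).
- bot.capture(name): name is "side" or "top" or "wrist"; returns a dict with "image" (420x560x3 uint8, blue, green, red), "fx", "fy", "cx", "cy" (pixels), "xyz" and "rotation" of the camera in the world; the wrist camera has in their place "hand_eye" (4x4, takes a point from camera to tool coordinates, whose origin is the TCP and whose axes are the tool frame's). Camera axes: x right, y up, looking along -z (the intrinsics and any distortion apply to the point x, -y, -z); pixel columns grow to the right and rows downward; lengths in mm; the calibration is good to about 2 mm. A picture is of the moment at which its call begins: read the wrist's pose just before it. There is no depth.
- bot.job_done(): hands the job in, once; it reports no verdict.
The state is a dict: "t": time; "qpos": joint angles; "joint_vel": joint speeds; "effort": joint torques, N m; "tool_pos": TCP position; "eef_rot": TCP orientation; "ft_force": force on the tool from outside, world axes, zero at the start; "wrist_torque": the same for the moment, N m; "grip_width": opening from 0.0 (shut) to 1.0 (fully open).
Only numpy, scipy, OpenCV 4.12 (cv2) and the standard library are available. Lean on these libraries where they do the work, as an engineer would, in place of code of your own. Each camera call takes 0.05 s, during which the arm holds its last target. There are 200 camera calls.

TASK

The olive-jar lane on the display shelf has been made narrower. With your fingertips push the lane divider sideways along the shelf-front rail towards the jars, passing any yellow-ticket notch on the way, until it clicks into the notch above the green price ticket, and leave it there with nothing touching it. Only push it: do not pinch or lift the divider, and do not shift or tip any of the jars.

Things in the scene. Friction and masses are not known exactly. Their poses are not given: they have to be found in the camera images.
- shelf: low grey display shelf on the counter, 360 deep (x) by 800 wide (y); origin at the centre of its underside; its front edge faces its -x, y runs along the shelf and the rail, z up. Deck top 45 mm above the counter; a 75 mm upstand along the rear edge. A price-ticket strip slopes down from the front edge (shelf x -0.18 to -0.22, z 45 to 20 mm)
- rail (a point): point on the flat top of the aluminium divider rail that lies along the shelf's front edge (480 long in y, 42 deep in x), 59 mm above the counter, at shelf x -0.167, y 0. The rail's front half (the rear half is 4 mm lower) has three dark V notches, 12 wide and 6 deep with 45 degree flanks, at shelf y -0.135, -0.060 and +0.015; the rest of its length is flat
- divider_grip (a point): centre of the top of the divider's black upright grip, 120 mm above the counter; the grip is 16 wide (y) by 26 deep (x) by 50 tall, edges along the shelf's axes. It slides only along shelf y, 385 mm in all, and starts on the +y side of all notches, 50 mm or more from the nearest; the olive jars are on the other side. Lifting it off its clip takes about 9 N
- divider_shoe (a point): centre of the underside of the divider's grey shoe, which is captive on the rail 4 mm over its top: 46 wide (y), 42 deep (x), top 70 mm above the counter, right under the grip. From the grip a clear blade 3 thick, 240 long, with a white top edge at 114 mm height, runs back (+x) over the deck, 7 mm above it
- click (a joint): the divider's sprung red click tongue under the shoe: 0 m while it rides on the flat rail, about +0.005 m when dropped into a notch. Sliding takes 2 to 3 N on the flat; at a notch the force dips to nothing and the divider jumps up to 6 mm ahead by itself and centres; pushing it out of a notch again takes about 10 N
- ticket_green: green price ticket 60 wide (y) by 38, lying on the sloping strip at the shelf's front edge, tilted 30 degrees from level towards the front; origin at its centre, its axes parallel to the shelf's axes; its centre has the same shelf y as the notch where the divider belongs
- ticket_yellow_a: yellow price ticket, same size and mounting, centred under another notch
- ticket_yellow_b: yellow price ticket, same size and mounting, centred under another notch
- olive_jar_a: olive jar with red lid and green label, 66 diameter by 96 tall, about 0.4 kg, standing loose on the shelf deck; origin at the centre of its underside. Front jar of the lane, 40 to 50 mm (centre) on the -y side of the notch at the green ticket, about 100 mm behind the rail's centre
- olive_jar_b: the same kind of jar, next to jar a on its -y side
- olive_jar_c: the same kind of jar, behind jar a
- black_jar: black-olive jar with black lid, 66 diameter by 96 tall, loose near the +y end of the shelf; origin at the centre of its underside

How it is judged (in metres and radians):
At the end, for the whole second after the job is handed in: the divider stands in the notch at the green ticket (grip within 3 mm of the ticket's centre line), its click tongue dropped by more than 3.5 mm, seated on its shoe and at rest, and all four jars stand within 10 mm of where they were (y of divider_grip in the frame of ticket_green between -0.003 and 0.003 m and value of joint click above 0.0035 m and velocity of joint click between -0.01 and 0.01 m/s and z of divider_grip in the frame of shelf below 0.1225 m and distance of each of olive_jar_a, olive_jar_b, olive_jar_c, black_jar from where it was at the start of the episode below 0.01 m); the robot touches nothing.
It fails at once if the divider is lifted (its grip more than 5 mm above its normal height) (z of divider_grip in the frame of shelf above 0.125 m).
It fails at once if the divider's grip is taken between the fingers (y of the grasp point in the frame of divider_grip between -0.006 and 0.006 m and x of the grasp point in the frame of divider_grip between -0.022 and 0.022 m and z of the grasp point in the frame of divider_grip below 0.008 m).
It fails at once if a jar is shifted by more than 10 mm, lifted or tipped (distance of any of olive_jar_a, olive_jar_b, olive_jar_c, black_jar from where it was at the start of the episode above 0.01 m or angle between any of olive_jar_a, olive_jar_b, olive_jar_c, black_jar's own z axis and vertical above 0.2 rad).
It also fails if it takes over 45 s, if anything falls off the work surface, if the arm or the gripper's body presses on something with over 40 N, if the wrist force passes 120 N, or if a joint passes its speed limit or range.

## Working session

There is one attempt and no reset: what is moved stays moved. The work goes in short steps, Python scripts to look and compute and a tool call to move; the robot and the scene stay as the last step left them, time stands still between calls to the robot, and variables do not carry over. Pictures are saved under pics/ and viewed, about 8 in all and at most 12, crops included, and the job is handed in when it is done.

Besides the shell and the picture viewer there is one more tool, called after "Request:" by a JSON object that holds its "op" and its "data", one argument or row to a line. send_rows: Moves the arm, as the interface text tells. Its arguments: {"type":"object","properties":{"motion":{"type":"array","items":{"type":"array"}},"squeeze":{"type":"number"}},"required":["motion"]}

```bash
mkdir -p pics; ls; python3 - <<'E'
from bench import bot
import cv2,json
print(bot.observe(), bot.tip_extent)
for n in("top","side"):
    c=bot.capture(n); cv2.imwrite(f"pics/{n}0.png",c["image"]); print(n,{k:v for k,v in c.items() if k!="image"})
E
```

```text
pics
{'t': 0.0, 'qpos': array([-1.25003068e+00,  3.14235625e-01, -4.80776633e-02,  1.21018793e+00,
        2.39013890e-05,  1.57078101e+00]), 'joint_vel': array([-0.00073131,  0.00177125,  0.00147443,  0.00022196,  0.00063526,
        0.00012944]), 'effort': array([-1.09505885e-05, -5.39597297e+01,  3.39744866e+01,  1.94004580e-02,
       -1.88324598e-04, -3.41460140e-07]), 'tool_pos': array([ 189.01235702, -568.88053732,  249.4293946 ]), 'eef_rot': array([-3.14156873e+00,  1.70489356e-03, -1.25001536e+00]), 'ft_force': array([0.35377615, 0.36366358, 0.15713912]), 'wrist_torque': array([ 0.03260294, -0.04183565, -0.00677751]), 'grip_width': 1.0017600066225107} 19.0
top {'fx': 442.0671287906116, 'fy': 442.0671287906116, 'cx': 285.7607296838463, 'cy': 213.31571328495713, 'xyz': array([ 436.92338037,   55.57672527, 1093.51318158]), 'rotation': array([ 0.11718017,  0.02628725, -1.556176  ])}
side {'fx': 396.9140951411959, 'fy': 396.9140951411959, 'cx': 279.8038315850073, 'cy': 209.03567182359916, 'xyz': array([472.76652127, 742.80620264, 797.12453331]), 'rotation': array([ 0.77688905, -0.01739063, -2.95444231])}
```

View pics/top0.png

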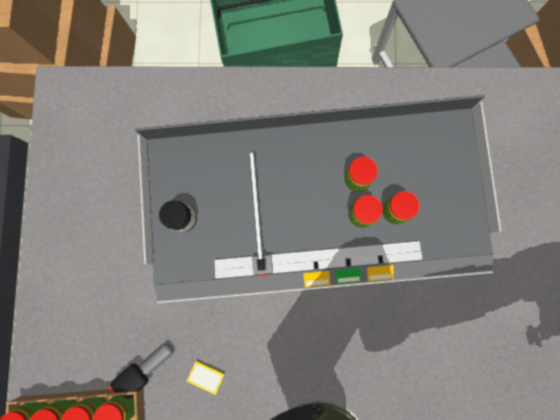

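View pics/side0.png

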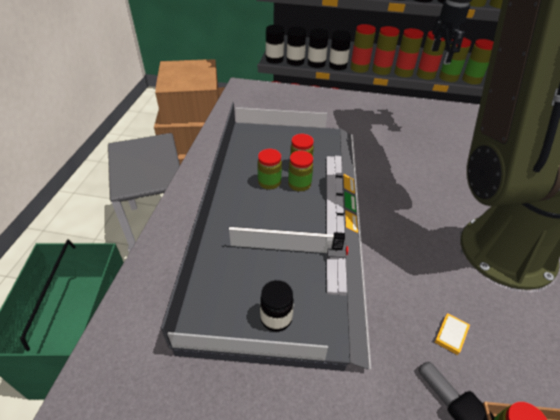

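The top view shows the divider grip at about (261,264) and the notches at (316,265), (348,262) and (381,259). The yellow tickets are at (317,279) and (380,272), with the green one between them at (348,275). The lids are at (367,210), (404,206), (362,171), and the black one at (176,215). The side view agrees: the divider has to pass the first yellow notch and stop in the middle (green) one. Next I measure these by casting rays.

```bash
cat > h.py <<'E'
import numpy as np, cv2
from scipy.spatial.transform import Rotation as R
def ray(c,u,v):
    d=np.array([(u-c["cx"])/c["fx"],-(v-c["cy"])/c["fy"],-1.])
    return np.array(c["xyz"]),R.from_euler("xyz",c["rotation"]).apply(d)
def onz(c,u,v,z):
    o,d=ray(c,u,v); return o+d*(z-o[2])/d[2]
def two(c1,p1,c2,p2):
    o1,d1=ray(c1,*p1);o2,d2=ray(c2,*p2)
    s=np.linalg.lstsq(np.c_[d1,-d2],o2-o1,rcond=None)[0]
    a,b=o1+s[0]*d1,o2+s[1]*d2
    return (a+b)/2,np.linalg.norm(a-b)
def blobs(im,lo,hi,amin=20):
    m=cv2.inRange(cv2.cvtColor(im,cv2.COLOR_BGR2HSV),lo,hi)
    n,_,s,c=cv2.connectedComponentsWithStats(m)
    return [(c[i].round(1),s[i].tolist()) for i in range(1,n) if s[i][4]>=amin]
E
python3 - <<'E'
from h import *; from bench import bot
T=bot.capture("top");S=bot.capture("side")
for n,c in(("top",T),("side",S)):
    im=c["image"]
    print(n)
    for k,lo,hi in(("green",(50,150,60),(75,255,255)),("yellow",(18,180,120),(30,255,255)),("red",(0,200,120),(5,255,255)),("black",(0,0,0),(179,255,28)),("white",(0,0,170),(179,40,255))):
        for b in blobs(im,lo,hi):
            if 60<b[0][0]<500 and 60<b[0][1]<330: print(k,b[0],b[1])
for p in((215,268),(421,251)): print("rail end",onz(T,*p,59).round(1))
for p in((316,265),(348,262),(381,259)): print("notch",onz(T,*p,57).round(1))
print("grip",onz(T,261,264,120).round(1))
cv2.imwrite("pics/tc.png",cv2.resize(T["image"][225:300,200:440],None,fx=3.3,fy=3.3,interpolation=cv2.INTER_CUBIC))
E
```

```text
top
green [348.2 272.6] [336, 268, 25, 10, 176]
yellow [379.8 270. ] [368, 265, 25, 15, 197]
yellow [316.1 275.6] [304, 271, 25, 12, 186]
red [362.8 170.4] [350, 157, 27, 27, 563]
red [403.9 205.1] [391, 192, 27, 27, 583]
red [367.3 208.9] [354, 196, 29, 27, 588]
black [187.8 212.4] [186, 207, 4, 13, 20]
white [490.9 167.4] [481, 102, 21, 130, 282]
white [141.2 199.5] [137, 135, 9, 129, 291]
white [255.5 205.7] [250, 153, 12, 106, 361]
white [402.7 251.4] [382, 241, 40, 22, 665]
white [301.9 260.2] [272, 249, 67, 24, 1098]
white [233.6 267.1] [214, 257, 40, 21, 715]
white [311.2 282.7] [307, 282, 11, 3, 21]
white [228.7 295.6] [157, 289, 148, 15, 315]
side
green [453.3  67.2] [443, 61, 21, 13, 150]
green [476.2  68.6] [466, 61, 22, 15, 188]
green [269.2 178. ] [259, 172, 22, 12, 148]
green [299.7 180.2] [289, 174, 22, 12, 135]
green [347.4 200.3] [345, 192, 6, 17, 82]
yellow [322.4  75.1] [317, 73, 12, 5, 53]
yellow [380.   81.2] [374, 79, 13, 5, 57]
yellow [440.3  87.5] [434, 85, 14, 6, 62]
yellow [346.5 182.4] [344, 175, 7, 16, 77]
yellow [348.6 219.9] [346, 211, 7, 19, 99]
red [30
[... 229 characters left out ...]
, 18, 7, 83]
black [337.4  66.5] [329, 63, 18, 7, 83]
black [380.   88.8] [274, 75, 207, 28, 1274]
black [483.8 171.8] [468, 145, 33, 55, 1377]
black [339.1 237. ] [334, 233, 10, 10, 62]
black [335.3 246.3] [332, 243, 10, 7, 25]
black [276.3 298.8] [261, 281, 32, 36, 924]
black [273.1 328.7] [264, 325, 22, 6, 33]
white [ 79.2 196.6] [0, 88, 158, 220, 7614]
white [333.4 164.8] [327, 156, 15, 19, 242]
white [311.6 223.9] [229, 200, 115, 38, 762]
white [336.2 275.2] [327, 259, 20, 33, 591]
white [363.7 287.3] [363, 275, 3, 24, 30]
rail end [428.  247.8  59. ]
rail end [ 474.1 -229.9   59. ]
notch [438.4  12.5  57. ]
notch [446.4 -61.7  57. ]
notch [ 454.4 -138.    57. ]
grip [438.7 135.5 120. ]
```

View pics/tc.png

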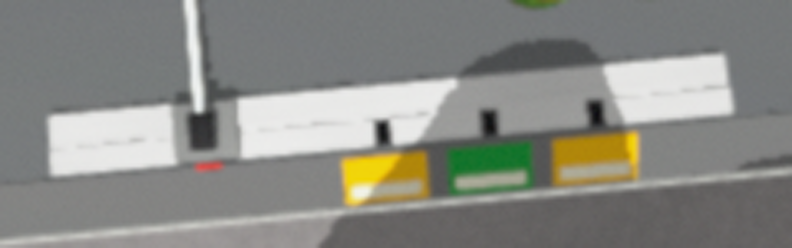

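The crop shows the grip top at about (261.2,264.4) full-frame, the green ticket centred with the middle notch at x≈348.2, and the rail ends at about (215,269) and (421,250).

```bash
python3 - <<'E'
from h import *; from bench import bot
T=bot.capture("top");S=bot.capture("side")
print("green",two(T,(348.2,273.5),S,(347.8,200.3)))
print("ya",two(T,(316.5,276.5),S,(349,219.9)));print("yb",two(T,(379.8,270.5),S,(347,182.4)))
for a,b in(((362.8,170.4),(302.4,141)),((403.9,205.1),(302.4,141)),((367.3,208.9),(301.1,158.5)),((362.8,170.4),(269.2,156.8)),((403.9,205.1),(301.1,158.5))):
    print("lid",two(T,a,S,b))
for a,z in(((362.8,170.4),141),((403.9,205.1),141),((367.3,208.9),141),((176,215),141)):print("lidz",onz(T,*a,z).round(1))
a=onz(T,215.2,268.9,59);b=onz(T,420.9,250.3,59);g=onz(T,252.5,153.5,114);h=onz(T,261,258,114)
print(a,b,np.linalg.norm(a-b),np.arctan2(b[0]-a[0],a[1]-b[1]),"blade yaw",np.arctan2(g[1]-h[1],g[0]-h[0]),np.linalg.norm(g-h))
print("grip",onz(T,261.2,264.4,120))
print("notches",[onz(T,200+u/3.3,225+v/3.3,57).round(1) for u,v in((382,133),(489,124),(596,113))])
E
```

```text
green (array([420.56981424, -64.31346615,  37.82889169]), np.float64(1.9529009952408791))
ya (array([412.50021099,  10.33511935,  38.93168178]), np.float64(2.0559476234968384))
yb (array([ 428.27975698, -138.52234487,   37.73128402]), np.float64(1.1202636699026407))
lid (array([592.39643006, -69.97992747, 220.53128901]), np.float64(69.07354857445577))
lid (array([ 570.0421211 , -173.71596102,  136.77122498]), np.float64(0.13135539569833027))
lid (array([561.33233305, -94.61273796, 136.90146395]), np.float64(0.876734906821528))
lid (array([646.55222754, -85.52810864, 135.73134934]), np.float64(0.6447017975510898))
lid (array([ 576.32802939, -191.71206499,   61.01810646]), np.float64(8.568963640966484))
lidz [645.1 -84.8 141. ]
lidz [ 569.5 -172.7  141. ]
lidz [560.4 -94.  141. ]
lidz [542.2 322.  141. ]
[425.90912765 247.27515472  59.        ] [ 475.72225383 -229.72229726   59.        ] 479.5914060286439 0.10405342541840042 blade yaw 0.10283904546166817 237.24134477811788
grip [437.8416851 135.040623  120.       ]
notches [array([437.7,  13.1,  57. ]), array([445.1, -62.1,  57. ]), array([ 453.8, -137.1,   57. ])]
```

Request:
{"op": "send_rows", "data": {
  "motion": [
    [[0,0,0.1],[-0.014,-0.036,0],0],
    [[0,0,0.217],[-0.028,-0.072,0],0],
    [[0,0,0.217],[-0.042,-0.108,0],0],
    [[0,0,0.217],[-0.057,-0.144,0],0],
    [[0,0,0.217],[-0.071,-0.18,0],0],
    [[0,0,0.217],[-0.085,-0.216,0],0],
    [[0,0,0.217],[-0.1,-0.252,0],0],
    [[0,0,0.217],[-0.114,-0.288,0],0]
  ],
  "squeeze": 20
}}

```text
t: 0.97
tool_pos: [427.6, -368.7, 250.2]
eef_rot: [-3.142, 0.0, -1.467]
ft_force: [0.2, -0.7, 0.5]
grip_width: 0.001
```

Request:
{"op": "send_rows", "data": {
  "motion": [
    [[0,0,0],[-0.035,-0.015,0],0],
    [[0,0,0],[-0.07,-0.03,0],0],
    [[0,0,0],[-0.108,-0.045,0],0],
    [[0,0,0],[-0.146,-0.06,0],0],
    [[0,0,0],[-0.184,-0.06,0],0],
    [[0,0,0],[-0.222,-0.06,0],0],
    [[0,0,0],[-0.26,-0.06,0],0],
    [[0,0,0],[-0.298,-0.06,0],0]
  ]
}}

```text
t: 1.63
tool_pos: [456.0, -64.4, 250.4]
eef_rot: [-3.141, 0.0, -1.467]
ft_force: [0.4, -0.5, 0.4]
grip_width: 0.004
```

Request:
{"op": "send_rows", "data": {
  "motion": [
    [[0,0,0],[-0.035,0,0],0],
    [[0,0,0],[-0.07,0,0],0],
    [[0,0,0],[-0.105,0,0],0],
    [[0,0,0],[-0.14,0,0],0],
    [[0,0,0],[-0.175,0,0],0],
    [[0,0,0],[-0.21,0,0],0],
    [[0,0,0],[-0.24,0,0],0],
    [[0,0,0],[-0.25,0,0],0]
  ]
}}

```text
t: 2.3
tool_pos: [445.2, 79.4, 250.4]
eef_rot: [3.141, 0.035, -1.418]
ft_force: [-0.0, -0.4, 0.5]
grip_width: -0.003
```

Joint 6 has hit its range limit here. I'll turn the tool a quarter turn to yaw 0.104, which leaves the joint well inside its range, and push with the 22 mm pad sides.

Request:
{"op": "send_rows", "data": {
  "motion": [
    [[0,0,-0.12],[0,0,0],0],
    [[0,0,-0.24],[0,0,0],0],
    [[0,0,-0.36],[0,0,0],0],
    [[0,0,-0.48],[0,0,0],0],
    [[0,0,-0.6],[0,0,0],0],
    [[0,0,-0.72],[0,0,0],0],
    [[0,0,-0.84],[0,0,0],0],
    [[0,0,-0.96],[0,0,0],0]
  ]
}}

```text
t: 2.97
tool_pos: [445.6, 78.1, 250.4]
eef_rot: [-3.114, 0.02, -0.454]
ft_force: [0.1, -0.3, 0.7]
grip_width: -0.001
```

```bash
python3 - <<'E'
from h import *; from bench import bot
s=bot.observe(); print(s["tool_pos"],s["eef_rot"],s["qpos"])
r=R.from_euler("xyz",s["eef_rot"]); w=R.from_euler("xyz",[np.pi,0,0.104])
print((r.inv()*w).as_rotvec())
u=np.array([.104,-.9946,0]);e=np.array([.9946,.104,0])
t=u*-137+e*447+[0,0,250]; print(t, r.inv().apply(t-s["tool_pos"]))
E
```

```text
[445.57570358  78.05193954 250.35276354] [-3.11351615  0.02027982 -0.45396289] [ 0.14954044  0.0364384  -0.38190723  1.15320869  0.03462483  2.17457126]
[-0.03300108  0.01191723 -0.55819123]
[430.3382 182.7482 250.    ] [-59.58728452 -87.33184406   4.01465421]
```

Request:
{"op": "send_rows", "data": {
  "motion": [
    [[-0.007,0.002,-0.115],[-0.011,-0.016,0.001],0],
    [[-0.013,0.005,-0.23],[-0.022,-0.032,0.001],0],
    [[-0.02,0.007,-0.345],[-0.033,-0.048,0.002],0],
    [[-0.027,0.01,-0.46],[-0.044,-0.064,0.003],0],
    [[-0.033,0.012,-0.558],[-0.055,-0.08,0.004],0],
    [[-0.033,0.012,-0.558],[-0.0596,-0.0873,0.004],0],
    [[-0.033,0.012,-0.558],[-0.0596,-0.0873,0.004],0]
  ]
}}

```text
t: 3.55
tool_pos: [430.6, 183.2, 249.9]
eef_rot: [3.142, 0.0, 0.102]
ft_force: [-0.3, -0.5, -0.4]
grip_width: -0.001
```

```bash
python3 - <<'E'
from h import *; from bench import bot
s=bot.observe(); p=s["tool_pos"];print(p,s["eef_rot"],s["qpos"],bot.tip_extent)
print("u",p@[.104,-.9946,0],"e",p@[.9946,.104,0])
w=bot.capture("wrist");print(w["hand_eye"]);cv2.imwrite("pics/w1.png",w["image"])
E
```

```text
[430.62867594 183.1579382  249.90934116] [3.14158308e+00 1.32197112e-05 1.02020889e-01] [ 4.02150952e-01  6.57541554e-02 -3.51382043e-01  1.15367559e+00
 -5.24038598e-06  1.87092639e+00] 19.0
u -137.38350303387463 e 447.3517066582087
[[ 9.99999783e-01  1.87678045e-04 -6.32255745e-04  1.12055883e+00]
 [-2.85687135e-05 -9.45429874e-01 -3.25825648e-01 -8.39410209e+01]
 [-6.58903790e-04  3.25825595e-01 -9.45429663e-01 -1.24871822e+02]
 [ 0.00000000e+00  0.00000000e+00  0.00000000e+00  1.00000000e+00]]
```

View pics/w1.png

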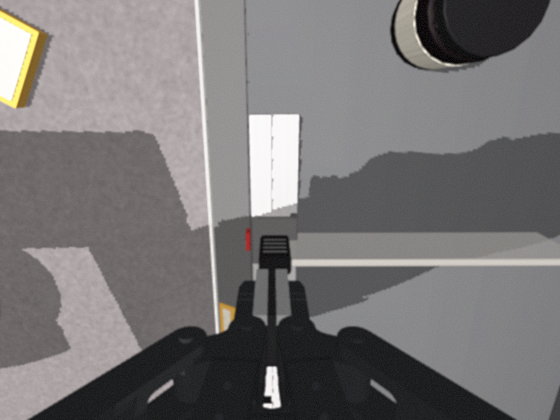

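The wrist view shows the rail running straight up the image, so the tool is aligned, with the grip at about (275,250) in line with the fingers at about x=272. The black jar is well off to the upper right. Descending beside the grip on its +y side.

Request:
{"op": "send_rows", "data": {
  "motion": [
    [[0,0,0],[0,0,0.035],0],
    [[0,0,0],[0,0,0.07],0],
    [[0,0,0],[0,0,0.105],0],
    [[0,0,0],[0,0,0.13],0],
    [[0,0,0],[0,0,0.145],0],
    [[0,0,0],[0,0,0.15],0],
    [[0,0,0],[0,0,0.15],0]
  ]
}}

```text
t: 4.18
tool_pos: [430.0, 180.6, 98.8]
eef_rot: [3.14, 0.003, 0.098]
ft_force: [-0.1, -0.2, 0.5]
grip_width: 0.0
```

```bash
python3 - <<'E'
from h import *; from bench import bot
s=bot.observe(); p=s["tool_pos"];print(p,s["ft_force"],s["t"])
print("u",p@[.104,-.9946,0],"e",p@[.9946,.104,0])
w=bot.capture("side");cv2.imwrite("pics/s2.png",cv2.resize(w["image"][120:320,260:460],None,fx=3,fy=3))
E
```

```text
[429.97911724 180.58115563  98.83484227] [-0.06035246 -0.17187067  0.52765001] 4.1833
u -134.88818919225133 e 446.43767019429913
```

View pics/s2.png

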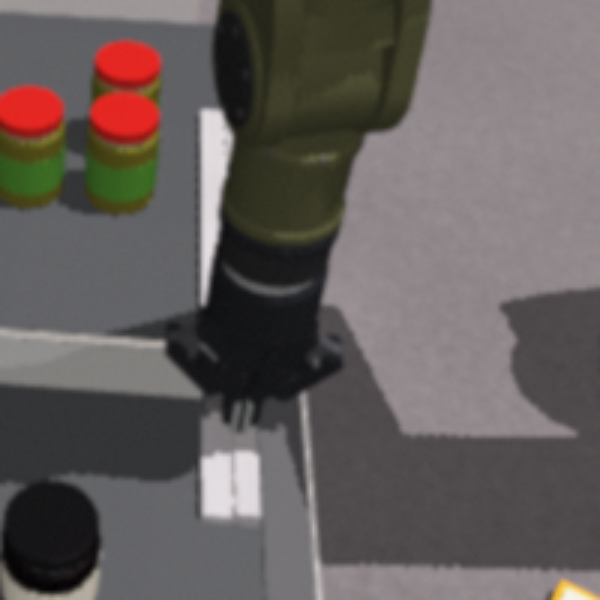

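The side view shows the fingertips down beside the grip, clear of the jars and the blade. Starting the approach.

Request:
{"op": "send_rows", "data": {
  "motion": [
    [[0,0,0],[0,0.005,0],0],
    [[0,0,0],[0,0.01,0],0],
    [[0,0,0],[0,0.015,0],0],
    [[0,0,0],[0,0.02,0],0],
    [[0,0,0],[0,0.025,0],0],
    [[0,0,0],[0,0.03,0],0],
    [[0,0,0],[0,0.035,0],0],
    [[0,0,0],[0,0.04,0],0]
  ]
}}

```text
t: 4.9
tool_pos: [435.2, 141.8, 100.6]
eef_rot: [-3.141, -0.0, 0.099]
ft_force: [-0.6, 4.8, 4.3]
grip_width: 0.0
```

Request:
{"op": "send_rows", "data": {
  "motion": [
    [[0,0,-0.005],[0,0.005,0],0],
    [[0,0,-0.005],[0,0.01,0],0],
    [[0,0,-0.005],[0,0.015,0],0],
    [[0,0,-0.005],[0,0.02,0],0],
    [[0,0,-0.005],[0,0.025,0],0],
    [[0,0,-0.005],[0,0.03,0],0],
    [[0,0,-0.005],[0,0.035,0],0],
    [[0,0,-0.005],[0,0.04,0],0]
  ]
}}

```text
t: 5.57
tool_pos: [439.4, 101.5, 100.6]
eef_rot: [-3.141, -0.0, 0.104]
ft_force: [0.6, 3.9, 2.9]
grip_width: 0.003
```

```bash
python3 - <<'E'
from h import *; from bench import bot
s=bot.observe(); p=s["tool_pos"];print(p,s["eef_rot"],s["ft_force"],s["t"])
print("u",p@[.104,-.9946,0],"e",p@[.9946,.104,0])
w=bot.capture("wrist");cv2.imwrite("pics/w3.png",w["image"])
E
```

```text
[439.36937358 101.54759125 100.58444582] [-3.14059116e+00 -4.81872079e-04  1.04418600e-01] [0.61275332 3.8602484  2.88444192] 5.5667
u -55.30481940810073 e 447.55772845220923
```

View pics/w3.png

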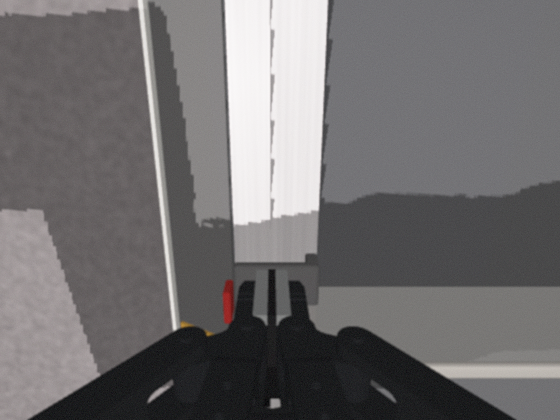

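The wrist view shows the shoe directly under the fingertips and moving with them, with the rail straight and nothing else touched. I'll keep sliding.

Request:
{"op": "send_rows", "data": {
  "motion": [
    [[0,0,0],[0,0.005,0],0],
    [[0,0,0],[0,0.01,0],0],
    [[0,0,0],[0,0.015,0],0],
    [[0,0,0],[0,0.02,0],0],
    [[0,0,0],[0,0.025,0],0],
    [[0,0,0],[0,0.03,0],0],
    [[0,0,0],[0,0.035,0],0],
    [[0,0,0],[0,0.04,0],0]
  ]
}}

```text
t: 6.28
tool_pos: [443.6, 60.3, 100.5]
eef_rot: [3.141, -0.0, 0.104]
ft_force: [0.8, 4.9, 0.1]
grip_width: 0.002
```

Request:
{"op": "send_rows", "data": {
  "motion": [
    [[0,0,0],[0,0.003,0],0],
    [[0,0,0],[0,0.006,0],0],
    [[0,0,0],[0,0.009,0],0],
    [[0,0,0],[0,0.012,0],0],
    [[0,0,0],[0,0.015,0],0],
    [[0,0,0],[0,0.018,0],0],
    [[0,0,0],[0,0.02,0],0],
    [[0,0,0],[0,0.022,0],0]
  ]
}}

```text
t: 6.95
tool_pos: [446.0, 37.9, 100.5]
eef_rot: [3.14, -0.0, 0.104]
ft_force: [2.0, 2.6, -0.5]
grip_width: -0.0
```

Request:
{"op": "send_rows", "data": {
  "motion": [
    [[0,0,0],[0,0.001,0],0],
    [[0,0,0],[0,0.002,0],0],
    [[0,0,0],[0,0.003,0],0],
    [[0,0,0],[0,0.003,0],0]
  ]
}}

```text
t: 7.28
tool_pos: [445.9, 34.4, 100.3]
eef_rot: [3.139, 0.0, 0.103]
ft_force: [-0.9, 0.1, 0.4]
grip_width: 0.004
```

Request:
{"op": "send_rows", "data": {
  "motion": [
    [[0,0,0],[0,0.001,0],0],
    [[0,0,0],[0,0.002,0],0],
    [[0,0,0],[0,0.003,0],0],
    [[0,0,0],[0,0.003,0],0]
  ]
}}

```text
t: 7.62
tool_pos: [445.9, 32.1, 100.2]
eef_rot: [3.141, 0.001, 0.103]
ft_force: [-1.9, 5.1, 1.0]
grip_width: 0.001
```

Request:
{"op": "send_rows", "data": {
  "motion": [
    [[0,0,0],[0,0.001,0],0],
    [[0,0,0],[0,0.002,0],0],
    [[0,0,0],[0,0.003,0],0],
    [[0,0,0],[0,0.003,0],0]
  ]
}}

```text
t: 7.95
tool_pos: [446.0, 30.9, 100.3]
eef_rot: [-3.137, 0.001, 0.105]
ft_force: [-1.6, 8.8, 0.9]
grip_width: 0.002
```

The yellow notch showed up clearly: force dropped to 0 at y≈34 and resistance returned at y≈32.5, against a predicted 32. The green notch should therefore seat at TCP y≈-42. Pushing through this one now.

Request:
{"op": "send_rows", "data": {
  "motion": [
    [[0,0,0],[0,0.002,0],0],
    [[0,0,0],[0,0.004,0],0],
    [[0,0,0],[0,0.006,0],0],
    [[0,0,0],[0,0.008,0],0],
    [[0,0,0],[0,0.01,0],0],
    [[0,0,0],[0,0.012,0],0],
    [[0,0,0],[0,0.014,0],0],
    [[0,0,0],[0,0.015,0],0]
  ]
}}

```text
t: 8.62
tool_pos: [447.6, 15.8, 100.3]
eef_rot: [-3.137, 0.001, 0.104]
ft_force: [-0.3, 2.9, 1.9]
grip_width: 0.004
```

Request:
{"op": "send_rows", "data": {
  "motion": [
    [[0,0,0],[0,0.005,0],0],
    [[0,0,0],[0,0.01,0],0],
    [[0,0,0],[0,0.015,0],0],
    [[0,0,0],[0,0.02,0],0],
    [[0,0,0],[0,0.025,0],0],
    [[0,0,0],[0,0.03,0],0],
    [[0,0,0],[0,0.034,0],0],
    [[0,0,0],[0,0.036,0],0]
  ]
}}

```text
t: 9.28
tool_pos: [451.5, -21.0, 100.2]
eef_rot: [-3.138, 0.001, 0.104]
ft_force: [-1.3, 2.8, 4.3]
grip_width: -0.001
```

Request:
{"op": "send_rows", "data": {
  "motion": [
    [[0,0,0],[0,0.002,0],0],
    [[0,0,0],[0,0.004,0],0],
    [[0,0,0],[0,0.006,0],0],
    [[0,0,0],[0,0.008,0],0],
    [[0,0,0],[0,0.009,0],0],
    [[0,0,0],[0,0.01,0],0]
  ]
}}

```text
t: 9.78
tool_pos: [452.6, -31.1, 100.2]
eef_rot: [-3.138, 0.001, 0.104]
ft_force: [-0.4, 3.3, 4.3]
grip_width: -0.001
```

Request:
{"op": "send_rows", "data": {
  "motion": [
    [[0,0,0],[0,0.001,0],0],
    [[0,0,0],[0,0.002,0],0],
    [[0,0,0],[0,0.003,0],0],
    [[0,0,0],[0,0.004,0],0],
    [[0,0,0],[0,0.005,0],0]
  ]
}}

```text
t: 10.2
tool_pos: [453.1, -36.4, 100.2]
eef_rot: [-3.139, 0.001, 0.104]
ft_force: [1.2, 0.6, 2.3]
grip_width: 0.0
```

Request:
{"op": "send_rows", "data": {
  "motion": [
    [[0,0,0],[0,0.0005,0],0],
    [[0,0,0],[0,0.001,0],0],
    [[0,0,0],[0,0.001,0],0]
  ]
}}

```text
t: 10.45
tool_pos: [453.2, -37.8, 100.0]
eef_rot: [-3.14, 0.001, 0.103]
ft_force: [0.4, 0.0, 0.5]
grip_width: 0.001
```

The push force dropped to 0 at y≈-37, just before the expected centre, which is the click. Backing off now, then lifting clear to check.

Request:
{"op": "send_rows", "data": {
  "motion": [
    [[0,0,0],[0,-0.005,0],0],
    [[0,0,0],[0,-0.015,0],0],
    [[0,0,0],[0,-0.025,0],0],
    [[0,0,0],[0,-0.035,0],0],
    [[0,0,0],[0,-0.035,-0.03],0],
    [[0,0,0],[0,-0.035,-0.06],0],
    [[0,0,0],[0,-0.07,-0.1],0],
    [[0,0,0],[0,-0.1,-0.13],0]
  ]
}}

```text
t: 11.12
tool_pos: [443.4, 53.8, 222.9]
eef_rot: [-3.14, 0.001, 0.101]
ft_force: [1.8, 1.1, -0.3]
grip_width: 0.003
```

Request:
{"op": "send_rows", "data": {
  "motion": [
    [[0,0,0],[0,-0.04,0],0],
    [[0,0,0],[0,-0.08,0],0],
    [[0,0,0],[0,-0.12,0],0],
    [[0,0,0],[0,-0.15,0],0],
    [[0,0,0],[0,-0.15,0],0]
  ]
}}

```text
t: 11.53
tool_pos: [427.2, 208.7, 223.3]
eef_rot: [-3.137, 0.0, 0.108]
ft_force: [0.0, -0.1, -0.3]
grip_width: -0.0
```

```bash
python3 - <<'E'
from h import *; from bench import bot
s=bot.observe(); print(s["tool_pos"],s["ft_force"],s["t"])
T=bot.capture("top");S=bot.capture("side")
for n,c in(("top",T),("side",S)):
    for k,lo,hi in(("green",(50,150,60),(75,255,255)),("red",(0,200,120),(5,255,255))):
        for b in blobs(c["image"],lo,hi,4):
            if 200<b[0][0]<460 and 100<b[0][1]<300: print(n,k,b[0],b[1])
a=cv2.resize(T["image"][225:300,200:440],(792,248),interpolation=cv2.INTER_CUBIC)
b=cv2.resize(S["image"][125:275,240:440],(440,330),interpolation=cv2.INTER_CUBIC)
o=np.zeros((580,792,3),np.uint8);o[:248]=a;o[249:579,:440]=b;cv2.imwrite("pics/f.png",o)
E
```

```text
[427.19161583 208.70897037 223.29226775] [ 0.0125167  -0.06266314 -0.31717711] 11.5333
top green [348.1 272.7] [336, 269, 25, 9, 176]
top red [362.7 170.4] [350, 157, 27, 27, 561]
top red [403.9 205.1] [391, 192, 27, 27, 581]
top red [367.2 208.9] [354, 196, 29, 27, 584]
side red [302.2 141.4] [292, 135, 21, 14, 237]
side red [269.1 157. ] [259, 150, 21, 15, 270]
side red [301.  158.6] [291, 151, 21, 16, 290]
```

View pics/f.png

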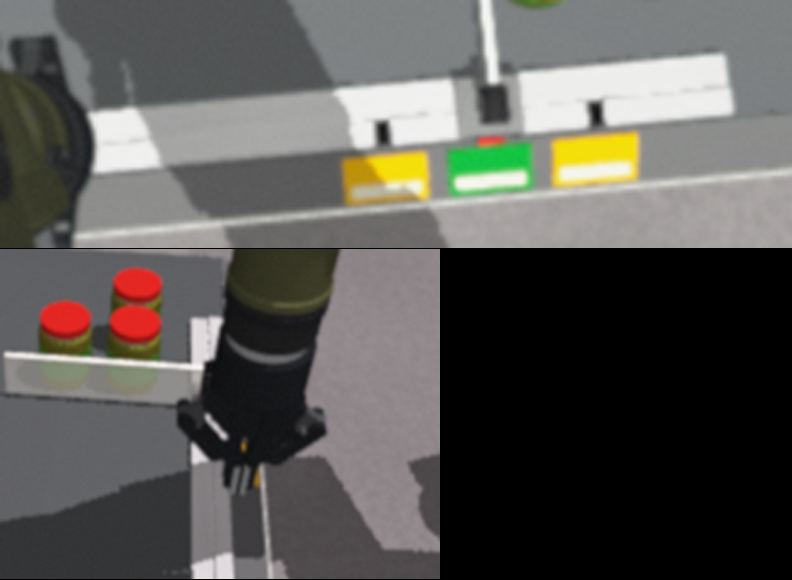

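```bash
python3 - <<'E'
from h import *; from bench import bot
T=bot.capture("top"); u=np.array([.104,-.9946,0])
f=lambda x,y:(200+x/3.3,225+y/3.3)
print("grip start",onz(T,261.2,264.4,120)@u)
for n,p,z in(("grip",f(494,104),120),("shoe",f(489.5,107),70),("ticket",f(490,167),33),("tongue",f(491,141),60),("notch Y1",f(382,133),57),("notch Y2",f(596,113),57)): q=onz(T,*p,z);print(n,q.round(1),q@u)
g=cv2.cvtColor(T["image"],cv2.COLOR_BGR2GRAY)
for r in(254,256,257,258): print(r,g[r,340:360])
for b in blobs(T["image"],(0,150,100),(8,255,255),2): 
    if b[0][1]>240 and 300<b[0][0]<400:print("tongue",b)
E
```

```text
grip start -88.77586838643184
grip [457.8 -58.3 120. ] 105.55454447425716
shoe [456.7 -61.   70. ] 108.15202462483106
ticket [414.6 -65.5  33. ] 108.23651814405247
tongue [433.2 -63.1  60. ] 107.83764922179212
notch Y1 [437.7  13.1  57. ] 32.528218517662296
notch Y2 [ 453.8 -137.1   57. ] 183.5325731288776
254 [162 165 163 155 119  85  61  47  52  52  54  56  54  85 138 161 166 183
 223 235]
256 [165 165 164 156 119  88  69  56  53  56  57  55  50  81 130 159 164 180
 218 231]
257 [166 166 166 157 122  89  65  55  54  60  58  55  55  74 123 153 163 175
 207 224]
258 [165 167 167 160 134 100  74  55  55  61  61  58  54  70 114 151 165 173
 201 228]
tongue (array([347.4, 267.2]), [345, 267, 7, 2, 9])
```

The top view shows the divider's shoe and tongue centred over the green ticket: shoe u=108.2, tongue 107.8, ticket 108.2. The grip top reads about 106, which is within calibration error but worth checking from closer. The jar lids haven't moved (≤0.1 px in the top view). I'll look with the wrist camera from above.

Request:
{"op": "send_rows", "data": {
  "motion": [
    [[0,0,0],[0,0.03,-0.02],0],
    [[0,0,0],[0,0.068,-0.03],0],
    [[0,0,0],[0,0.106,-0.03],0],
    [[0,0,0],[0,0.144,-0.03],0],
    [[0,0,0],[0,0.182,-0.03],0],
    [[0,0,0],[0,0.22,-0.03],0],
    [[0,0,0],[0,0.258,-0.03],0],
    [[0,0,0],[0,0.29,-0.03],0]
  ]
}}

```text
t: 12.35
tool_pos: [456.5, -88.3, 252.7]
eef_rot: [-3.141, 0.001, 0.1]
ft_force: [0.9, 0.8, -0.1]
grip_width: -0.0
```

Request:
{"op": "send_rows", "data": {
  "motion": [
    [[0,0,0],[0,0,0],0],
    [[0,0,0],[0,0,0],0],
    [[0,0,0],[0,0,0],0]
  ]
}}

```text
t: 12.6
tool_pos: [455.8, -88.7, 252.6]
eef_rot: [-3.141, 0.002, 0.098]
ft_force: [-0.4, 0.9, 0.1]
grip_width: -0.001
```

```bash
python3 - <<'E'
from h import *; from bench import bot
s=bot.observe(); print(repr(s["tool_pos"]),repr(s["eef_rot"]),s["t"])
w=bot.capture("wrist");cv2.imwrite("pics/w4.png",w["image"]);print(w["fx"],w["cx"],w["cy"])
np.savez("w4.npz",p=s["tool_pos"],r=s["eef_rot"],H=w["hand_eye"],k=[w["fx"],w["fy"],w["cx"],w["cy"]])
E
```

```text
array([455.82066009, -88.66792252, 252.58137496]) array([-3.14070664e+00,  1.85096405e-03,  9.77955140e-02]) 12.6
358.95061240609 271.3697819474766 213.59036429097395
```

View pics/w4.png

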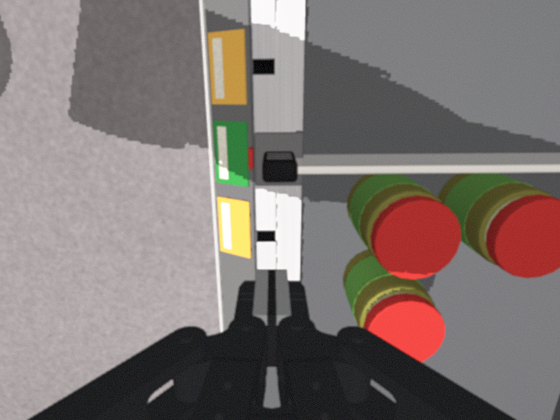

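```bash
python3 - <<'E'
from h import *
d=np.load("w4.npz");im=cv2.imread("pics/w4.png");k=d["k"];H=d["H"];r=R.from_euler("xyz",d["r"])
def P(u,v,z):
    q=H[:3,:3]@np.array([(u-k[2])/k[0],-(v-k[3])/k[1],-1.]);dr=r.apply(q);o=d["p"]+r.apply(H[:3,3])
    return o+dr*(z-o[2])/dr[2]
U=np.array([.104,-.9946,0])
g=cv2.cvtColor(im,cv2.COLOR_BGR2GRAY)
print(list(zip(range(144,190),g[144:190,278:284].mean(1).round())))
for b in blobs(im,(50,120,50),(75,255,255),100)+blobs(im,(0,150,80),(6,255,255),15): print(b)
for n,p,z in(("grip rear edge",(280,180.5),120),("notchY1",(264,66.5),57),("notchY2",(266,236.5),57),("ticket mid",(231,153.5),34),("tongue",(251,158),60)): q=P(*p,z);print(n,q.round(1),(q@U).round(1))
E
```

```text
[(144, np.float64(100.0)), (145, np.float64(99.0)), (146, np.float64(100.0)), (147, np.float64(100.0)), (148, np.float64(99.0)), (149, np.float64(101.0)), (150, np.float64(91.0)), (151, np.float64(65.0)), (152, np.float64(51.0)), (153, np.float64(64.0)), (154, np.float64(70.0)), (155, np.float64(69.0)), (156, np.float64(74.0)), (157, np.float64(70.0)), (158, np.float64(71.0)), (159, np.float64(53.0)), (160, np.float64(27.0)), (161, np.float64(22.0)), (162, np.float64(22.0)), (163, np.float64(26.0)), (164, np.float64(26.0)), (165, np.float64(27.0)), (166, np.float64(27.0)), (167, np.float64(30.0)), (168, np.float64(24.0)), (169, np.float64(30.0)), (170, np.float64(25.0)), (171, np.float64(25.0)), (172, np.float64(27.0)), (173, np.float64(23.0)), (174, np.float64(25.0)), (175, np.float64(24.0)), (176, np.float64(25.0)), (177, np.float64(25.0)), (178, np.float64(21.0)), (179, np.float64(22.0)), (180, np.float64(23.0)), (181, np.float64(42.0)), (182, np.float64(70.0)), (183, np.float64(87.0)), (184, np.float64(98.0)), (185, np.float64(125.0)), (186, np.float64(155.0)), (187, np.float64(166.0)), (188, np.float64(166.0)), (189, np.float64(165.0))]
(array([234.8, 152.2]), [214, 121, 34, 65, 1400])
(array([367.5, 193.8]), [351, 175, 49, 52, 408])
(array([469.1, 193.2]), [446, 175, 58, 51, 607])
(array([361.8, 277.1]), [346, 258, 41, 49, 470])
(array([250.5, 158. ]), [249, 147, 4, 22, 84])
(array([526.6, 236.3]), [487, 195, 73, 82, 4967])
(array([415.4, 237. ]), [371, 196, 90, 84, 5714])
(array([407.3, 324.8]), [364, 294, 81, 68, 3695])
grip rear edge [461.1 -67.  120. ] 114.6
notchY1 [440.7  12.8  57. ] 33.1
notchY2 [ 456.5 -138.5   57. ] 185.3
ticket mid [415.7 -65.9  34. ] 108.8
tongue [436.2 -63.5  60. ] 108.6
```

```bash
python3 - <<'E'
from h import *; from bench import bot
T=bot.capture("top"); U=np.array([.104,-.9946,0])
for f,x0,x1,y in(("pics/top0.png",250,275,264),):
    im=cv2.imread(f);g=cv2.cvtColor(im,cv2.COLOR_BGR2GRAY)
    for r in(263,264,265):print(r,g[r,252:272])
    for b in blobs(im,(0,150,100),(8,255,255),2):
        if b[0][1]>240 and 240<b[0][0]<300:print("tongue",b,onz(T,*b[0],60)@U)
    print("L edge",onz(T,257.5,264.4,120)@U, "R",onz(T,265.5,264.4,120)@U)
im=T["image"]
for b in blobs(im,(0,150,100),(8,255,255),2):
    if b[0][1]>240 and 300<b[0][0]<400:print("tongue now",b,onz(T,*b[0],60)@U)
print("now L",onz(T,344.5,256.5,120)@U,"R",onz(T,353.6,256.5,120)@U)
E
```

```text
263 [189 158 151 148 124  85  54  50  52  53  52  52  65  91 134 152 158 158
 156 149]
264 [190 160 152 148 128  87  57  51  50  52  53  53  65  92 135 154 159 158
 156 148]
265 [191 160 154 151 133  94  61  50  51  55  54  51  64  92 136 155 158 158
 158 150]
tongue (array([262.5, 275. ]), [260, 275, 6, 1, 6]) -92.65856150340254
L edge -96.86861168400463 R -79.3752392613587
tongue now (array([347.4, 267.2]), [345, 267, 7, 2, 9]) 104.779114016793
now L 94.28546749047784 R 114.01943736827536
```

The wrist view shows the grip at about (280,170), the tongue (row 158) on the green ticket's centre line (row 153), free yellow notches on both sides, and the jars standing clear. The grip measures about 1 mm short of the ticket line, which is within calibration error. With plenty of time left, I'll probe gently (under 6 N) at the position predicted from the yellow notch, to confirm it is seated.

Request:
{"op": "send_rows", "data": {
  "motion": [
    [[0,0,-0.006],[0.003,-0.035,0],0],
    [[0,0,-0.006],[0.003,-0.07,0],0],
    [[0,0,-0.006],[0.003,-0.08,0],0],
    [[0,0,-0.006],[0.003,-0.08,0.04],0],
    [[0,0,-0.006],[0.003,-0.08,0.08],0],
    [[0,0,-0.006],[0.003,-0.08,0.12],0],
    [[0,0,-0.006],[0.003,-0.08,0.15],0],
    [[0,0,-0.006],[0.003,-0.08,0.152],0]
  ]
}}

```text
t: 13.37
tool_pos: [446.1, -6.5, 95.8]
eef_rot: [-3.14, 0.01, 0.109]
ft_force: [-1.5, 0.0, 0.3]
grip_width: 0.001
```

Request:
{"op": "send_rows", "data": {
  "motion": [
    [[0,0,0],[0,0.006,0],0],
    [[0,0,0],[0,0.012,0],0],
    [[0,0,0],[0,0.018,0],0],
    [[0,0,0],[0,0.022,0],0],
    [[0,0,0],[0,0.024,0],0],
    [[0,0,0],[0,0.025,0],0],
    [[0,0,0],[0,0.025,0],0]
  ]
}}

```text
t: 13.95
tool_pos: [449.4, -31.8, 96.5]
eef_rot: [-3.14, 0.009, 0.108]
ft_force: [0.1, -0.3, -0.1]
grip_width: 0.004
```

Request:
{"op": "send_rows", "data": {
  "motion": [
    [[0,0,0],[0,0.002,0],0],
    [[0,0,0],[0,0.004,0],0],
    [[0,0,0],[0,0.006,0],0],
    [[0,0,0],[0,0.007,0],0],
    [[0,0,0],[0,0.007,0],0]
  ]
}}

```text
t: 14.37
tool_pos: [450.2, -39.0, 96.5]
eef_rot: [-3.14, 0.009, 0.108]
ft_force: [0.7, -0.4, 0.6]
grip_width: -0.0
```

Request:
{"op": "send_rows", "data": {
  "motion": [
    [[0,0,0],[0,0.0005,0],0],
    [[0,0,0],[0,0.001,0],0],
    [[0,0,0],[0,0.001,0],0]
  ]
}}

```text
t: 14.62
tool_pos: [450.2, -40.0, 96.4]
eef_rot: [-3.14, 0.009, 0.108]
ft_force: [-0.6, -0.1, -0.9]
grip_width: 0.0
```

Request:
{"op": "send_rows", "data": {
  "motion": [
    [[0,0,0],[0,0.0005,0],0],
    [[0,0,0],[0,0.001,0],0],
    [[0,0,0],[0,0.001,0],0]
  ]
}}

```text
t: 14.87
tool_pos: [450.3, -40.6, 96.4]
eef_rot: [-3.139, 0.009, 0.108]
ft_force: [0.2, 1.8, 1.7]
grip_width: -0.002
```

Request:
{"op": "send_rows", "data": {
  "motion": [
    [[0,0,0],[0,0.0005,0],0],
    [[0,0,0],[0,0.001,0],0],
    [[0,0,0],[0,0.0015,0],0]
  ]
}}

```text
t: 15.12
tool_pos: [450.3, -41.4, 96.4]
eef_rot: [-3.137, 0.009, 0.109]
ft_force: [-1.3, 5.8, 1.3]
grip_width: 0.001
```

It holds 5.8 N, against only 2–3 N on the flat, and it does so within about 1.5 mm of the predicted seat, so the tongue is in the notch. Retreating.

Request:
{"op": "send_rows", "data": {
  "motion": [
    [[0,0,0],[0,-0.003,0],0],
    [[0,0,0],[0,-0.012,0],0],
    [[0,0,0],[0,-0.025,0],0],
    [[0,0,0],[0,-0.035,0],0],
    [[0,0,0],[0,-0.035,-0.03],0],
    [[0,0,0],[0,-0.035,-0.07],0],
    [[0,0,0],[0,-0.035,-0.11],0],
    [[0,0,0],[0,-0.035,-0.13],0]
  ]
}}

```text
t: 15.78
tool_pos: [449.3, -6.6, 230.9]
eef_rot: [-3.139, 0.005, 0.109]
ft_force: [0.9, 0.2, 0.4]
grip_width: -0.002
```

Request:
{"op": "send_rows", "data": {
  "motion": [
    [[0,0,0],[0,-0.04,0],0],
    [[0,0,0],[0,-0.08,0],0],
    [[0,0,0],[0,-0.12,0],0],
    [[0,0,0],[0,-0.16,0],0],
    [[0,0,0],[0,-0.18,0],0],
    [[0,0,0],[0,-0.18,0],0],
    [[0,0,0],[0,-0.18,0],0]
  ]
}}

```text
t: 16.37
tool_pos: [429.2, 173.4, 231.3]
eef_rot: [-3.14, 0.005, 0.113]
ft_force: [0.4, -1.1, -0.5]
grip_width: -0.0
```

```bash
python3 - <<'E'
from h import *; from bench import bot
s=bot.observe(); print(s["tool_pos"],s["ft_force"],s["joint_vel"].round(3),s["t"])
T=bot.capture("top"); U=np.array([.104,-.9946,0]); g=cv2.cvtColor(T["image"],cv2.COLOR_BGR2GRAY)
for r in(254,256,258): print(r,g[r,340:360])
for b in blobs(T["image"],(0,200,120),(5,255,255),100): 
    if b[0][1]<300: print(b[0])
cv2.imwrite("pics/end.png",cv2.resize(T["image"][225:300,200:440],(792,248),interpolation=cv2.INTER_CUBIC))
E
```

```text
[429.18991963 173.38183017 231.25250269] [ 0.37066522 -1.1142846  -0.49189971] [-0.043 -0.006 -0.009  0.005 -0.006 -0.008] 16.3667
254 [162 163 162 153 120  94  70  50  52  54  55  52  53  85 137 160 164 181
 222 234]
256 [165 164 164 154 117  80  59  48  52  56  58  57  53  72 120 152 163 177
 217 231]
258 [164 165 164 159 132  96  64  51  53  61  57  55  54  65 104 147 163 173
 202 227]
[362.7 170.5]
[403.9 205.1]
[367.3 208.9]
```

View pics/end.png

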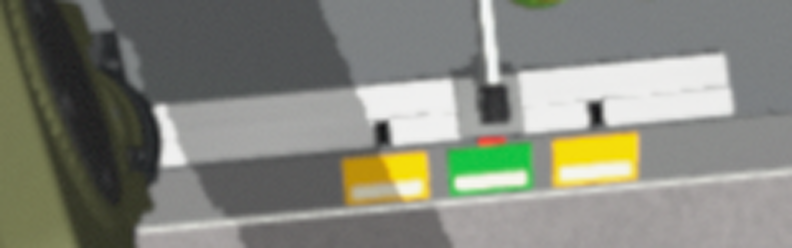

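The final view shows the divider unchanged over the green ticket, with the tongue at crop x≈491 against the ticket at 490. The jars are where they started and the arm is clear. Handing in.

```bash
python3 -c "
from bench import bot
print(bot.job_done())"
```

```text
the job is handed in; nothing more can be done
None
```

The divider is in the notch above the green ticket, and I handed the job in at about 16.5 s of the 45 s allowed. I pushed it there with the closed fingertips, past the first yellow-ticket notch, and left the arm well clear of everything. No verdict was reported, and I could not read the click tongue's drop directly.

**Seating:** The push force fell to 0 just before the expected spot. In a later gentle probe the divider held 5.8 N, against 2–3 N on the flat rail. After I backed off, it was in the same place to within about 0.2 px, roughly 0.5 mm.

**Position:** Shoe and tongue measured within about 0.5 mm of the ticket's centre line.

**Jars:** The three olive-jar lids had not moved from where they started (0.1 px or less in the top view). I did not measure the black jar again, but the arm never went near it.

**Disagreements:**
- **Grip top:** it measured 1 to 2 mm short of the ticket line, more than the shoe and tongue did. I put this down to camera calibration and the grip's edges, and it is inside the 3 mm limit.
- **Probe contact:** it came about 1.4 mm earlier than the yellow notch predicted.
- **Joint limit:** on the way in, joint 6 reached its range limit, so I turned the gripper a quarter turn. Nothing was touched then.

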